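# Square a chocolate block to the portioning fence

## Task

Walk the heavy chocolate block round on the green board, a fingertip push at a time, until one of its long sides lies flat against the steel fence, all of that side within the fence's length. Turn it square before it reaches the fence, so that no corner is run into the steel while the block stands askew. Keep it flat on the board, never lifted or tipped, and leave the slices, pastry ring and knife where they lie.

Things in the scene. Friction and masses are not known exactly. Their poses are not given: they have to be found in the camera images.
- block: brown chocolate block, 100 mm (its x) by 150 mm (its y) by 50 mm high, about 0.9 kg, loose on the board, too wide to pinch; origin at the centre of its underside. Both long sides are alike. It starts 40 to 90 degrees out of square, either way round, 40 mm or more clear of the fence, and slides only while pushed.
- board: green plastic cutting board lying fixed on the steel table, 400 mm (its x, away from the robot) by 600 mm (its y), top 20 mm above the table; origin at the centre of its underside, at table height. It is set at a slightly different place and yaw each time.
- fence: stainless steel angle fixed on the far part of the board, 400 mm long (its y), 36 mm high, 6 mm thick with a low foot and two thumb screws behind; origin at mid-length of its flat front face, at the height of the board's top; its x points square to the face, away from the working side. A block flat against it has its origin at x = -50 mm here.
- slice_a: bystander: brown chocolate slice lying flat on the board's left margin, 100 (its x) by 50 by 12 mm; origin under its centre
- slice_b: bystander: second slice, same size; origin under its centre
- pastry_ring: bystander: upright steel ring, 70 mm outside diameter, 45 mm high, on the board's left margin among the slices; origin under its centre
- knife: bystander: chef's knife lying on the board's right margin, 350 mm long (its x, black handle to -x), 44 mm wide, 20 mm high; origin under its middle
There are look-alikes about, which are no part of the job. Of the things that look like the block, the smallest one is meant.

How it is judged:
By the outcome, as a careful person would: the job done as asked, in the order asked, and still so for the second after the job is handed in, with the robot touching nothing.
It also fails if it takes over 72 s, if anything falls off the work surface, if the arm or the gripper's body presses on something with over 40 N, if the wrist force passes 120 N, or if a joint passes its speed limit or range.

## Robot

A 6-joint arm with a two-finger parallel gripper is mounted at the origin on the work surface. World frame = base frame: x ahead of the robot, y to its left, z up, the work surface at z = 0. Lengths are in m, angles in degrees, forces in N, time in s.
With the tool pointing down it reaches from about 0.375 to 0.75 m from the base axis. Payload 9 kg.
Tool frame: the origin (TCP) lies at the very end of the fingers, on their centre line; the grasp point (between the pads) lies grip_point_offset behind it (grip_point_offset is the distance from the TCP to the grasp point, in m); z points along the fingers, y is the line along which they close (so a half turn about z gives the same grasp; the last joint's range is limited). The gripper opens to 85 mm and grips with 20 to 120 N. Pads are 22 mm wide; open, the fingers measure 114 mm over their backs; the gripper's body (76 mm by 85 mm) begins 54 mm behind the grasp point. The pads swing forward as they close: fully open they stand 13 mm farther back than shut.
Start: joints at [55.365, 5.964, 5.575, 89.605, 0, 77.527], TCP at [0.226, 0.556, 0.231] pointing down, gripper open.
Joint ranges: [-171.21, 171.21], [-48.23, 106.86], [-62.78, 66.21], [-105.2, 120.99], [-86.42, 89.51], [-180, 180]. Speed limits (degrees/s): [127.2, 127.2, 147.25, 180, 180, 180].

## Interface

Orientations are given as [roll, pitch, yaw] about the fixed x, y, z axes, in that order (R = Rz(yaw) Ry(pitch) Rx(roll)).
In Python, from workcell import * gives the robot as it stands.
- The arm moves only by the tool carry_out, never from a script. Its argument "series" is one flat list of numbers, 7 for each row, row after row: the shift along the tool's x, y, z in units of 25 mm (1.0 is 25 mm), then the turn, a rotation vector about the tool's x, y, z in degrees, then the gripper's target within -1 to 1 (shut at 1, half-way at 0, fully open at -1). In form: [x, y, z, wx, wy, wz, claw, x, y, z, wx, wy, wz, claw, ...]. A call has 1 to 5 rows; each row is the pose to reach, as a shift and turn from the pose commanded when the call began, along the tool's axes at that moment; what a row does not reach only later rows make up. A row lasts 1/12 s, in which the tool goes at most 41.7 mm and 7.16 degrees, less where a joint would pass 70% of its speed; a pose out of reach is approached as far as the arm can. A call with a gripper value outside its range is refused whole. The fingers move at their own pace and stop on an object; "newtons" is the grip in N (left out, the last holds). Time passes only in rows, so rows that repeat a pose let the fingers close. It gives the time, the measured TCP pose, the force, the opening and the grip force at its end, in the units of the state.
- sense(): the state, without advancing time (a new reading comes with each control period).
- get_image(name): name is "scene" or "top" or "wrist"; returns (picture, depth): 400x640x3 uint8, red, green, blue; 400x640 float32, m along the optical axis (not along the pixel's ray), 0 where there is no reading.
- get_calibration(name): a dict with "intrinsics" (3x3 intrinsics, pixels), "extrinsics" (4x4, takes a point from camera to world coordinates). Camera axes: x right, y down, z forward; pixel columns grow to the right and rows downward; lengths in m; the calibration is good to about 2 mm. A picture is of the moment at which its call begins: read the wrist's pose just before it. get_calibration takes no time and is no camera call; for the wrist camera it gives the pose at the moment of the call.
- job_done(): hands the job in; it is judged then, once.
Trained networks look in the newest picture that a camera, given by its name, has taken for a name from the list of things; names that differ only in an ending like _2 or _b are one class to them, and where a whole thing is asked for, a point or a joint stands for the part that bears it (a point fixed in the world has none). Each returns a list of dicts, best first, with "conf" (0 to 1); they miss things now and then, are a little off and sometimes report something else, mostly with a low value. They report only what shows in the picture. A call takes as long as a camera call. They do not tell look-alikes from the thing itself.
- silhouettes(label, camera): "mask" (400x640 bool, what is visible of it) and "position" ([column, row] in pixels, amid what is visible of it).
- spot_point(label, camera): "position" ([column, row] in pixels: a listed point, or the origin of a listed thing).
The state is a dict: "t": time; "joint_pos": joint angles; "dq": joint speeds; "joint_torque": joint torques, N m; "eef_pos": TCP position; "tool_rot": TCP orientation; "wrist_force": force on the tool from outside, world axes, zero at the start; "wrist_torque": the same for the moment, N m; "finger_gap": opening from 0.0 (shut) to 1.0 (fully open); "finger_force": force on a finger pad.
Only numpy, scipy, OpenCV 4.12 (cv2) and the standard library are available. Lean on these libraries where they do the work, as an engineer would, in place of code of your own. Each camera call takes 0.05 s, during which the arm holds its last target. There are 200 camera calls.

## Working session

There is one attempt and no reset: what is moved stays moved. The work goes in short steps, Python scripts to look and compute and a tool call to move; the robot and the scene stay as the last step left them, time stands still between calls to the robot, and variables do not carry over. Pictures are saved under pics/ and viewed, at most 10 in all, crops included, and the job is handed in when it is done.

Besides the shell and the picture viewer there is one more tool, called after ">>>" as name(argument=value, ...), one argument or row to a line, values as JSON. carry_out: Moves the arm, as the interface text tells. Its arguments: {"type":"object","properties":{"series":{"type":"array"},"newtons":{"type":"number"}},"required":["series"]}

```bash
mkdir -p pics; ls; python3 - <<'E'
from workcell import *
import cv2,numpy as np
s=sense();print(s)
ims=[]
for c in("scene","top"):
    p,d=get_image(c);cv2.imwrite(f'pics/{c}0.png',p[:,:,::-1]);np.savez(f'/tmp/{c}0.npz',p=p,d=d)
    print(get_calibration(c))
    for l in("block","fence","board"):
        for r in silhouettes(l,c):print(c,l,r["conf"],r["position"],r["mask"].sum())
E
```

```text
pics
{'t': 0.0, 'joint_pos': array([5.53632620e+01, 5.99933652e+00, 5.52710954e+00, 8.96037951e+01,
       3.24062772e-04, 7.75283914e+01]), 'dq': array([-0.0020323 , -0.01120955,  0.03141424,  0.0264586 , -0.01221957,
       -0.02494675]), 'joint_torque': array([-6.25559114e-04, -5.56933844e+01,  5.03648615e+01,  1.69039867e-02,
       -3.49268803e-04,  1.40281327e-05]), 'eef_pos': array([0.22614982, 0.55539647, 0.23051546]), 'tool_rot': array([-1.79925842e+02, -1.67338300e-02,  1.57834860e+02]), 'wrist_force': array([-0.06385434, -0.44013599,  1.27798802]), 'wrist_torque': array([-0.07374792, -0.05262752,  0.01869932]), 'finger_force': 0.0, 'finger_gap': 0.9968151680765414}
{'intrinsics': array([[482.86205754,   0.        , 319.27378359],
       [  0.        , 482.86205754, 205.34073259],
       [  0.        ,   0.        ,   1.        ]]), 'extrinsics': array([[ 0.77492586,  0.4973405 , -0.39005429,  1.08192468],
       [ 0.63205068, -0.60843247,  0.47991861, -0.69061959],
       [ 0.00136127, -0.61843541, -0.78583445,  1.30830994],
       [ 0.        ,  0.        ,  0.        ,  1.        ]])}
scene block 0.94 [168.4, 253.7] 3095
scene block 0.86 [389.4, 145.5] 1985
scene block 0.64 [322.9, 236.9] 1627
scene fence 0.77 [358.6, 270.7] 2154
scene board 0.8 [314.8, 255.1] 15847
{'intrinsics': array([[377.29987245,   0.        , 315.57887053],
       [  0.        , 377.29987245, 189.79135823],
       [  0.        ,   0.        ,   1.        ]]), 'extrinsics': array([[-0.00416093, -0.9964044 ,  0.08462242,  0.37148555],
       [-0.99996211,  0.00479294,  0.00726682,  0.0508016 ],
       [-0.00764628, -0.08458897, -0.99638659,  1.03565336],
       [ 0.        ,  0.        ,  0.        ,  1.        ]])}
top block 0.92 [160.1, 186.2] 4045
top block 0.79 [339.8, 154.4] 2263
top block 0.63 [476.0, 286.0] 4514
top fence 0.75 [341.9, 102.7] 2444
top fence 0.7 [248.4, 161.3] 261
top board 0.64 [324.1, 168.5] 26302
```

View pics/top0.png

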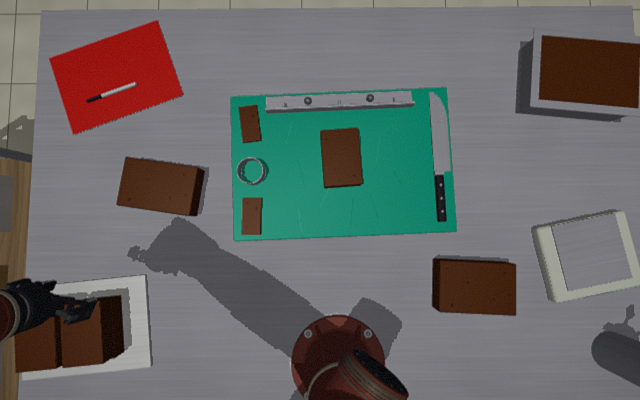

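View pics/scene0.png

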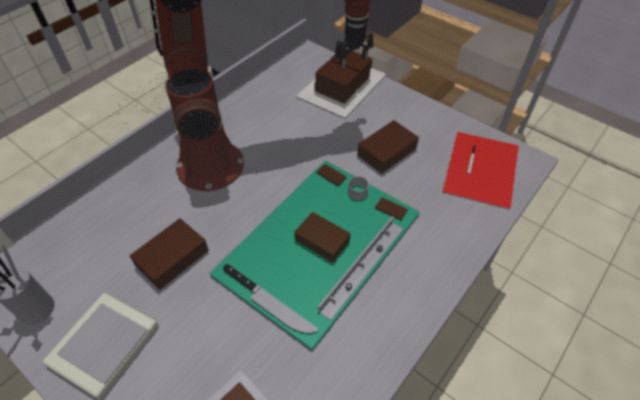

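Brown candidates in the top view are (341,157) on the board, (160,186), (476,286), the pair in the tray (65,335), and the far box (590,70). The one at (341,157) has the smallest silhouette (2263 px, against more than 4000 for the others) and is the only one on the board, so it should be the block. I'll confirm with a crop and its measured size.

```bash
cat > h.py <<'E'
from workcell import *
import cv2,numpy as np
def cloud(c,d):
    k=get_calibration(c);K=k["intrinsics"];T=k["extrinsics"]
    v,u=np.mgrid[0:400,0:640]
    P=np.stack([(u-K[0,2])/K[0,0]*d,(v-K[1,2])/K[1,1]*d,d],-1)
    W=P@T[:3,:3].T+T[:3,3]; W[d==0]=np.nan
    return W
def rect(pts):
    (c,s,a)=cv2.minAreaRect((pts[:,:2]*1000).astype(np.float32));return np.round(c,1),np.round(s,1),round(a,2)
def look(c,n=None):
    p,d=get_image(c)
    if n:cv2.imwrite(f'pics/{n}.png',p[:,:,::-1])
    return p,d
E
python3 - <<'E'
from h import *
for c,near in(("top",(340,154)),("scene",(323,237))):
    p,d=look(c);W=cloud(c,d)
    for l in("block","fence"):
        for r in silhouettes(l,c):
            w=W[r["mask"]];w=w[np.isfinite(w[:,0])]
            zt=np.percentile(w[:,2],90)
            print(c,l,r["conf"],r["position"],"z",np.percentile(w[:,2],[5,50,95]).round(4),rect(w[abs(w[:,2]-zt)<.008]))
    if c=="top":
        for l in("slice_a","pastry_ring","knife","board"):
          for r in silhouettes(l,c):
            w=W[r["mask"]];w=w[np.isfinite(w[:,0])];print(l,r["conf"],r["position"],np.median(w[:,2]).round(3),rect(w))
        np.save('/tmp/W.npy',W)
        # fence front profile
        for u in range(275,411,15):
            print(u,[(round(W[v,u,0]*1000),round(W[v,u,2]*1000)) for v in range(92,116,1)])
        cv2.imwrite('pics/crop.png',cv2.resize(p[80:250,220:470,::-1],None,fx=3,fy=3))
E
```

```text
top block 0.78 [160.5, 185.5] z [0.0345 0.0652 0.0681] (array([467.5, 469.8]), array([195.3, 129.9]), 81.35)
top block 0.62 [344.4, 155.9] z [0.0662 0.0701 0.073 ] (array([540.3,  -7.8]), array([150.1,  99.8]), 4.03)
top block 0.57 [472.2, 285.5] z [0.0267 0.0646 0.0676] (array([ 205.5, -347.3]), array([193.8, 130.1]), 87.23)
top fence 0.65 [337.9, 106.3] z [0.0218 0.0262 0.057 ] (array([680.1,  -5.2]), array([  8.2, 394.9]), 2.14)
slice_a 0.73 [251.7, 215.0] 0.032 (array([387.7, 230. ]), array([ 50.4, 101.5]), 89.95)
slice_a 0.62 [252.6, 123.5] 0.032 (array([639.9, 237.8]), array([100.6,  50. ]), 7.12)
pastry_ring 0.56 [253.2, 160.3] 0.049 (array([507.1, 228.9]), array([70. , 67.5]), 40.11)
knife 0.95 [439.9, 148.6] 0.033 (array([ 548.4, -281.1]), array([351.5,  49.9]), 1.96)
knife 0.51 [252.7, 215.7] 0.032 (array([388.8, 230. ]), array([98.5, 48.8]), 0.67)
board 0.86 [362.3, 171.3] 0.021 (array([536.2, -13.9]), array([413. , 614.1]), 2.15)Traceback (most recent call last):
  File "<stdin>", line 16, in <module>
ValueError: cannot convert float NaN to integer
```

```bash
cat >> h.py <<'E'
def block(c,d,W=None):
    if W is None: W=cloud(c,d)
    m=(abs(W[...,2]-.07)<.008)&(W[...,0]>.37)&(W[...,0]<.672)&(abs(W[...,1])<.19)
    n,l,st,_=cv2.connectedComponentsWithStats(m.astype(np.uint8))
    i=1+np.argmax(st[1:,4]);w=W[l==i];return rect(w),len(w)
E
python3 - <<'E'
from h import *
for c in("top","scene"):
    p,d=look(c);W=cloud(c,d);print(c,block(c,d,W))
    m=(W[...,2]>.045)&(W[...,2]<.064)&(W[...,0]>.66)&(W[...,0]<.71)&(abs(W[...,1])<.21)
    w=W[m];print(np.percentile(w[:,2],[5,50,95]),rect(w))
    # front edge: per y-bin min x
    pts=[]
    for y in np.arange(-.18,.18,.03):
        q=w[abs(w[:,1]-y)<.015]
        if len(q):pts.append((round(y,3),q[:,0].min().round(4),q[:,0].max().round(4)))
    print(pts)
    if c=="top":
        cv2.imwrite('pics/crop.png',cv2.resize(p[80:250,220:470,::-1],None,fx=3,fy=3))
E
```

```text
top ((array([540.6,  -7.8]), array([150.7, 100. ]), 4.01), 2208)
[0.04676758 0.05550677 0.05894507] (array([688.5,  -6. ]), array([ 24.4, 397.8]), 2.13)
[(np.float64(-0.18), np.float64(0.6832), np.float64(0.6906)), (np.float64(-0.15), np.float64(0.6818), np.float64(0.702)), (np.float64(-0.12), np.float64(0.6811), np.float64(0.6881)), (np.float64(-0.09), np.float64(0.679), np.float64(0.6859)), (np.float64(-0.06), np.float64(0.6783), np.float64(0.6859)), (np.float64(-0.03), np.float64(0.6776), np.float64(0.6833)), (np.float64(0.0), np.float64(0.6763), np.float64(0.6832)), (np.float64(0.03), np.float64(0.6755), np.float64(0.6812)), (np.float64(0.06), np.float64(0.6737), np.float64(0.6817)), (np.float64(0.09), np.float64(0.6729), np.float64(0.6789)), (np.float64(0.12), np.float64(0.6722), np.float64(0.6793)), (np.float64(0.15), np.float64(0.6702), np.float64(0.6952))]
scene ((array([541.2, -11.4]), array([151.6, 104.2]), 3.61), 1270)
[0.04630652 0.05313976 0.05779487] (array([689. ,  -8.9]), array([ 24.7, 400.9]), 2.29)
[(np.float64(-0.18), np.float64(0.6846), np.float64(0.691)), (np.float64(-0.15), np.float64(0.6828), np.float64(0.7011)), (np.float64(-0.12), np.float64(0.6818), np.float64(0.6885)), (np.float64(-0.09), np.float64(0.6804), np.float64(0.6878)), (np.float64(-0.06), np.float64(0.6792), np.float64(0.6865)), (np.float64(-0.03), np.float64(0.6785), np.float64(0.686)), (np.float64(0.0), np.float64(0.6761), np.float64(0.7014)), (np.float64(0.03), np.float64(0.6761), np.float64(0.6835)), (np.float64(0.06), np.float64(0.675), np.float64(0.6829)), (np.float64(0.09), np.float64(0.6733), np.float64(0.6804)), (np.float64(0.12), np.float64(0.6722), np.float64(0.6793)), (np.float64(0.15), np.float64(0.6713), np.float64(0.6865))]
```

```bash
python3 -c "
import workcell as w,inspect
print([n for n in dir(w) if not n.startswith('_')])
print(getattr(w,'grip_point_offset',None))"
```

```text
['PlanningError', 'get_calibration', 'get_image', 'grip_point_offset', 'job_done', 'sense', 'silhouettes', 'spot_point']
0.0187
```

View pics/crop.png

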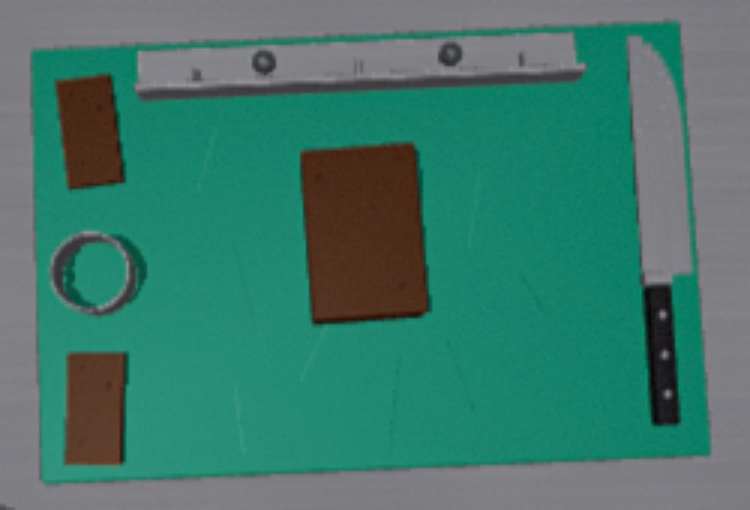

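The crop confirms it: the block at crop pixel (365,235) measures 150.7 × 100 mm with its top at z=70 mm, while the other brown blocks are about 195 × 130 mm. It is about 88° out of square and 60 mm clear of the fence. The fence face is at about (677,-6) mm, yaw 2.15°.

```bash
cat >> h.py <<'E'
O=np.array([677.,-6.]);A=np.radians(2.15);RF=np.array([[np.cos(A),-np.sin(A)],[np.sin(A),np.cos(A)]])
def f2w(p):return O+RF@np.array(p,float)
def w2f(p):return RF.T@(np.array(p,float)-O)
def cur():
    s=sense();return np.array([*(s['eef_pos']*1000),s['tool_rot'][2]])
def body(b,u,v):  # b=(xF,yF,theta of long axis u in F), v to the left of u -> F point
    t=np.radians(b[2]);return np.array([b[0]+u*np.cos(t)-v*np.sin(t),b[1]+u*np.sin(t)+v*np.cos(t)])
def plan(wps,start=None,g=1):
    """wps in F frame: (x,y,z,yawF,rows|0=fast). prints calls"""
    c=cur() if start is None else np.array(start,float)
    rows=[];prev=c
    for w in wps:
        xy=f2w(w[:2]);yaw=w[3]+2.15
        t=np.array([*xy,w[2],yaw]);dy=(t[3]-prev[3]+180)%360-180;t[3]=prev[3]+dy
        n=w[4] or int(np.ceil(max(np.linalg.norm(t[:3]-prev[:3])/36,abs(dy)/6.5,1)))
        rows+=[prev+(t-prev)*k/n for k in range(1,n+1)];prev=t
    for i in range(0,len(rows),5):
        y=np.radians(c[3]);out=[]
        for r in rows[i:i+5]:
            d=r-c
            s=[d[0]*np.cos(y)+d[1]*np.sin(y),d[0]*np.sin(y)-d[1]*np.cos(y),-d[2]]
            out+=[round(float(q)/25,2)+0. for q in s]+[0,0,float(round(-d[3]*2)/2)+0.,g]
        l=out[-7:];c=c+np.array([25*(l[0]*np.cos(y)+l[1]*np.sin(y)),25*(l[0]*np.sin(y)-l[1]*np.cos(y)),-25*l[2],-l[5]])
        print(str(out).replace(' ',''))
    print('end',c.round(1))
E
python3 - <<'E'
from h import *
b=(-136.4,3.1,1.9)
p=body(b,-58,75)
plan([(*p,110,91.9,0),(*p,36,91.9,0)])
E
```

```text
[-1.05,-0.9,0.3,0,0,4.0,1,-2.09,-1.81,0.61,0,0,8.0,1,-3.14,-2.71,0.91,0,0,12.0,1,-4.19,-3.62,1.21,0,0,16.0,1,-5.23,-4.52,1.52,0,0,20.0,1]
[-1.3,-0.49,0.3,0,0,4.0,1,-2.59,-0.99,0.6,0,0,8.0,1,-3.88,-1.48,0.91,0,0,12.0,1,-5.17,-1.97,1.21,0,0,16.0,1,-6.47,-2.46,1.51,0,0,20.0,1]
[-1.38,-0.03,0.31,0,0,4.0,1,-2.76,-0.05,0.61,0,0,8.0,1,-4.15,-0.07,0.91,0,0,12.0,1,-5.53,-0.09,1.22,0,0,16.0,1,-6.91,-0.11,1.52,0,0,20.0,1]
[-1.31,0.46,0.3,0,0,4.0,1,-1.31,0.46,1.29,0,0,4.0,1,-1.31,0.46,2.28,0,0,4.0,1,-1.31,0.46,3.26,0,0,4.0,1]
end [477.5  62.6  36.1  93.8]
```

>>> carry_out(
  series=[-1.05,-0.9,0.3,0,0,4,1,-2.1,-1.8,0.6,0,0,8,1,-3.15,-2.7,0.9,0,0,12,1,-4.2,-3.6,1.2,0,0,16,1,-5.25,-4.5,1.5,0,0,20,1],
)

```text
t: 1.27
eef_pos: [0.3058, 0.4007, 0.1935]
tool_rot: [180.0, 0.0, 137.7]
wrist_force: [1.2, 0.6, 0.2]
finger_gap: 0.298
finger_force: 0.0
```

>>> carry_out(
  series=[-1.3,-0.5,0.3,0,0,4,1,-2.6,-1,0.6,0,0,8,1,-3.9,-1.5,0.9,0,0,12,1,-5.2,-2,1.2,0,0,16,1,-6.45,-2.45,1.5,0,0,20,1],
)

```text
t: 1.68
eef_pos: [0.3844, 0.2467, 0.1562]
tool_rot: [180.0, 0.0, 117.6]
wrist_force: [0.5, -0.1, 0.7]
finger_gap: -0.001
finger_force: 0.0
```

>>> carry_out(
  series=[-1.4,0,0.3,0,0,4,1,-2.75,-0.05,0.6,0,0,8,1,-4.15,-0.05,0.9,0,0,12,1,-5.55,-0.1,1.2,0,0,16,1,-6.9,-0.1,1.5,0,0,20,1],
)

```text
t: 2.1
eef_pos: [0.4628, 0.0928, 0.1187]
tool_rot: [180.0, 0.0, 97.6]
wrist_force: [0.5, 2.1, -0.3]
finger_gap: -0.0
finger_force: 0.0
```

```bash
cat >> h.py <<'E'
def arc(b,u,v,uc,phis,z=36,yoff=90,rows=1):
    """tool at body (u,v) swung with block about body point (uc,0)"""
    C=body(b,uc,0);o=[]
    for p in phis:
        q=np.radians(p);r=body(b,u,v)-C
        o.append((*(C+np.array([[np.cos(q),-np.sin(q)],[np.sin(q),np.cos(q)]])@r),z,b[2]+yoff+p,rows))
    return o
E
python3 - <<'E'
from h import *
b=(-136.4,3.1,1.9)
p=body(b,-58,75)
plan([(*p,110,91.9,1),(*p,36,91.9,4)])
plan([(*body(b,-58,61),36,91.9,3)]+arc(b,-58,61,35,range(3,40,3)),start=[477.5,62.6,36.1,93.8])
E
```

```text
[-1.27,0.42,0.35,0,0,3.5,1,-1.27,0.42,1.09,0,0,3.5,1,-1.27,0.42,1.83,0,0,3.5,1,-1.27,0.42,2.57,0,0,3.5,1,-1.27,0.42,3.31,0,0,3.5,1]
end [477.4  62.8  35.9  94.1]
[-0.19,0.0,0.0,0,0,0.0,1,-0.37,0.0,0.0,0,0,0.0,1,-0.56,0.0,0.0,0,0,0.0,1,-0.75,-0.12,0.0,0,0,-3.0,1,-0.96,-0.23,0.0,0,0,-6.0,1]
[-0.2,-0.12,0.0,0,0,-3.0,1,-0.4,-0.24,0.0,0,0,-6.0,1,-0.61,-0.34,0.0,0,0,-9.0,1,-0.83,-0.43,0.0,0,0,-12.0,1,-1.05,-0.5,0.0,0,0,-15.0,1]
[-0.19,-0.12,0.0,0,0,-3.0,1,-0.4,-0.24,0.0,0,0,-6.0,1,-0.61,-0.34,0.0,0,0,-9.0,1,-0.82,-0.42,0.0,0,0,-12.0,1,-1.04,-0.5,0.0,0,0,-15.5,1]
[-0.2,-0.13,0.0,0,0,-3.0,1]
end [465.8 -24.5  36.1 133.3]
```

>>> carry_out(
  series=[-1.25,0.4,0.35,0,0,3.5,1,-1.25,0.4,1.1,0,0,3.5,1,-1.25,0.4,1.85,0,0,3.5,1,-1.25,0.4,2.55,0,0,3.5,1,-1.25,0.4,3.3,0,0,3.5,1],
)

```text
t: 2.52
eef_pos: [0.4766, 0.0647, 0.0357]
tool_rot: [180.0, 0.0, 94.3]
wrist_force: [0.6, -0.1, -1.0]
finger_gap: -0.002
finger_force: 0.0
```

>>> carry_out(
  series=[-0.2,0,0,0,0,0,1,-0.4,0,0,0,0,0,1,-0.55,0,0,0,0,0,1,-0.75,-0.12,0,0,0,-3,1,-0.95,-0.24,0,0,0,-6,1],
)

```text
t: 2.93
eef_pos: [0.4732, 0.0405, 0.038]
tool_rot: [179.9, 0.0, 100.5]
wrist_force: [1.1, 2.0, 0.2]
finger_gap: 0.002
finger_force: 1.1
```

>>> carry_out(
  series=[-0.2,-0.12,0,0,0,-3,1,-0.4,-0.24,0,0,0,-6,1,-0.6,-0.34,0,0,0,-9,1,-0.82,-0.42,0,0,0,-12,1,-1.05,-0.5,0,0,0,-15,1],
)

```text
t: 3.35
eef_pos: [0.4653, 0.0126, 0.0379]
tool_rot: [179.9, 0.0, 115.5]
wrist_force: [-0.2, 3.4, 0.8]
finger_gap: 0.002
finger_force: 1.6
```

```bash
python3 - <<'E'
from h import *
print(cur(),sense()['wrist_force'])
for c in("top","scene"):
    p,d=look(c,c+'1');r=block(c,d);print(c,r,w2f(r[0][0]))
E
```

```text
[465.25766485  12.58925896  37.9243053  115.50050259] [-0.2056714   3.4187895   0.84094187]
top ((array([623.4, -34.3]), array([23.9,  9.6]), 81.36), 25) [-54.62396389 -26.26923236]
scene ((array([541.5, -19.3]), array([152.5, 119. ]), 20.21), 1324) [-135.90357261   -8.20725001]
```

View pics/scene1.png

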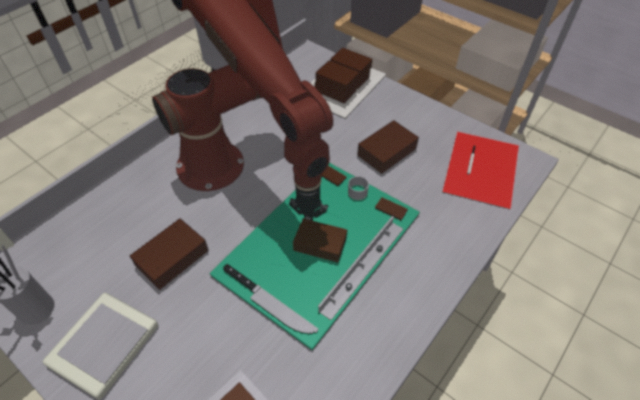

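The scene view shows the block at about (320,240), turned roughly 20° counter-clockwise, with the fingertip on its near-left side at (308,210). The push is going as predicted, so I'll carry on with the arc.

```bash
cat >> h.py <<'E'
def block2(c='scene',name=None):
    p,d=look(c,name);W=cloud(c,d);p=p.astype(int)
    m=(W[...,2]>.065)&(W[...,2]<.078)&(W[...,0]>.37)&(W[...,0]<.70)&(abs(W[...,1])<.19)&(p[...,0]>p[...,2]*1.6)&(p[...,0]>p[...,1]*1.3)
    n,l,st,_=cv2.connectedComponentsWithStats(m.astype(np.uint8))
    w=W[l==1+np.argmax(st[1:,4])];r=rect(w);a=r[2]+(0 if r[1][0]>r[1][1] else 90)-2.15
    print(c,len(w),'size',r[1],'F',w2f(r[0]).round(1),'thF',round(a,1))
E
python3 - <<'E'
from h import *
block2()
b=(-136.4,3.1,1.9)
plan(arc(b,-58,61,35,[24.5,27.5,30.5,33.5,36.5,39.5,42.5,45.5,48.5,51.5]))
E
```

```text
scene 486 size [94.  96.4] F [-105.4   -8.6] thF 113.9
[-0.3,-0.18,0.07,0,0,-3.5,1,-0.5,-0.29,0.07,0,0,-6.5,1,-0.71,-0.39,0.07,0,0,-9.5,1,-0.93,-0.48,0.07,0,0,-12.5,1,-1.15,-0.56,0.07,0,0,-15.5,1]
[-0.19,-0.12,0.0,0,0,-3.0,1,-0.4,-0.23,0.0,0,0,-6.0,1,-0.61,-0.33,0.0,0,0,-9.0,1,-0.82,-0.42,0.0,0,0,-12.0,1,-1.04,-0.5,0.0,0,0,-15.0,1]
end [472.6 -47.7  35.9 145.7]
```

>>> carry_out(
  series=[-0.25,-0.15,0.05,0,0,-3,1,-0.5,-0.28,0.05,0,0,-6,1,-0.7,-0.38,0.05,0,0,-9,1,-0.92,-0.48,0.05,0,0,-12,1,-1.15,-0.56,0.05,0,0,-15,1],
)

```text
t: 3.92
eef_pos: [0.4644, -0.0187, 0.0359]
tool_rot: [179.9, -0.0, 130.4]
wrist_force: [-2.5, 3.7, 3.4]
finger_gap: -0.001
finger_force: 2.6
```

>>> carry_out(
  series=[-0.2,-0.12,0,0,0,-3,1,-0.4,-0.24,0,0,0,-6,1,-0.6,-0.34,0,0,0,-9,1,-0.82,-0.42,0,0,0,-12,1,-1.05,-0.5,0,0,0,-15,1],
)

```text
t: 4.33
eef_pos: [0.4716, -0.0469, 0.0359]
tool_rot: [180.0, -0.0, 145.4]
wrist_force: [-4.2, 3.1, 4.9]
finger_gap: 0.003
finger_force: 2.9
```

```bash
python3 - <<'E'
from h import *
print(cur(),sense()['wrist_force'])
block2();c='scene';p,d=look(c);print(block(c,d))
# back off along +v and up
c=cur();t=np.radians(c[3]-2.15);f=w2f(c[:2]);n=np.array([np.cos(t),np.sin(t)])
print(f)
plan([(*(f+8*n),37,c[3]-2.15,1),(*(f+20*n),120,c[3]-2.15,3)])
E
```

```text
[471.62958767 -46.9160591   35.88610643 145.39146935] [-4.20422393  3.06002953  4.87458506]
scene 751 size [128.6  97.2] F [-114.9  -31.2] thF 46.2
((array([551.9, -37.9]), array([150.3, 121.6]), 49.75), 1347)
[-206.15836527  -34.00822464]
[0.32,0.0,-0.05,0,0,0.0,1,0.48,0.0,-1.15,0,0,0.0,1,0.64,0.0,-2.26,0,0,0.0,1,0.8,0.0,-3.37,0,0,0.0,1]
end [455.8 -36.3 120.1 145.3]
```

>>> carry_out(
  series=[0.3,0,-0.05,0,0,0,1,0.5,0,-1.15,0,0,0,1,0.65,0,-2.3,0,0,0,1,0.8,0,-3.4,0,0,0,1],
)

```text
t: 4.77
eef_pos: [0.4544, -0.035, 0.1213]
tool_rot: [180.0, -0.0, 145.2]
wrist_force: [1.3, 0.3, -0.9]
finger_gap: 0.002
finger_force: 0.0
```

```bash
python3 - <<'E'
from h import *
block2('scene')
plan([(*w2f((420,190)),190,cur()[3]-2.15,0)])
E
```

```text
scene 757 size [111.   97.4] F [-108.5  -25.2] thF 48.4
[0.91,0.94,-0.36,0,0,0.0,1,1.81,1.88,-0.72,0,0,0.0,1,2.72,2.82,-1.08,0,0,0.0,1,3.63,3.76,-1.44,0,0,0.0,1,4.54,4.7,-1.79,0,0,0.0,1]
[0.9,0.94,-0.36,0,0,0.0,1,1.81,1.88,-0.72,0,0,0.0,1]
end [420.1 190.1 190.  145.2]
```

>>> carry_out(
  series=[0.9,0.95,-0.35,0,0,0,1,1.8,1.9,-0.7,0,0,0,1,2.7,2.8,-1.1,0,0,0,1,3.6,3.75,-1.45,0,0,0,1,4.5,4.7,-1.8,0,0,0,1],
)

```text
t: 5.23
eef_pos: [0.4288, 0.1265, 0.1659]
tool_rot: [180.0, 0.1, 145.2]
wrist_force: [1.3, 0.8, -0.7]
finger_gap: -0.002
finger_force: 0.0
```

>>> carry_out(
  series=[0.9,0.95,-0.35,0,0,0,1,1.8,1.9,-0.7,0,0,0,1,1.8,1.9,-0.7,0,0,0,1],
)

```text
t: 5.48
eef_pos: [0.4186, 0.1943, 0.1847]
tool_rot: [179.8, 0.1, 145.5]
wrist_force: [-0.8, -0.7, 0.1]
finger_gap: -0.002
finger_force: 0.0
```

```bash
python3 - <<'E'
from h import *
for c in('scene','top'):
    p,d=look(c,c+'2');r=block(c,d);print(c,r,w2f(r[0][0]))
E
```

```text
scene ((array([558.2, -42.6]), array([150.1, 105.8]), 50.04), 1328) [-120.08944633  -32.11736105]
top ((array([558.2, -40.5]), array([149.9, 100.5]), 49.85), 2200) [-120.0106632   -30.01883937]
```

View pics/top2.png

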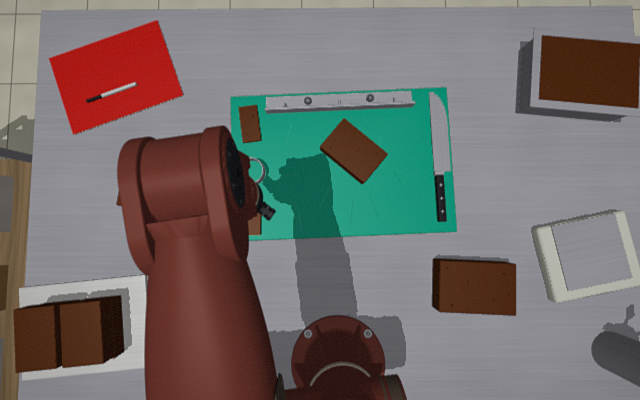

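The top view shows the block turned to 47.7° at pixel (353,151), clear of the fence, with nothing else disturbed. The same push can finish the turn with the corners staying at least 30 mm off the steel.

```bash
python3 - <<'E'
from h import *
b=(-120,-30.5,47.7)
p=body(b,-60,76);print(f2w(p))
plan([(*p,110,b[2]+90,0),(*p,36,b[2]+90,3),(*body(b,-60,61),36,b[2]+90,3)]+arc(b,-60,61,45,range(3,37,3)))
E
```

```text
[461.44996811 -37.83785349]
[-0.94,-0.94,0.42,0,0,1.0,1,-1.88,-1.88,0.83,0,0,1.5,1,-2.82,-2.81,1.25,0,0,2.5,1,-3.76,-3.75,1.67,0,0,3.0,1,-4.7,-4.69,2.09,0,0,4.0,1]
[-1.0,-0.87,0.41,0,0,1.0,1,-2.01,-1.74,0.83,0,0,1.5,1,-2.01,-1.74,1.82,0,0,1.5,1,-2.01,-1.74,2.8,0,0,1.5,1,-2.01,-1.74,3.79,0,0,1.5,1]
[-0.2,0.0,0.0,0,0,0.0,1,-0.4,0.0,0.0,0,0,0.0,1,-0.6,0.0,0.0,0,0,0.0,1,-0.82,-0.12,0.0,0,0,-3.0,1,-1.05,-0.23,0.0,0,0,-6.0,1]
[-0.22,-0.13,0.0,0,0,-3.0,1,-0.45,-0.24,0.0,0,0,-6.0,1,-0.69,-0.33,0.0,0,0,-9.0,1,-0.93,-0.42,0.0,0,0,-12.0,1,-1.17,-0.49,0.0,0,0,-15.0,1]
[-0.22,-0.13,0.0,0,0,-3.0,1,-0.45,-0.24,0.0,0,0,-6.0,1,-0.68,-0.33,0.0,0,0,-9.0,1,-0.92,-0.42,0.0,0,0,-12.0,1,-1.17,-0.49,0.0,0,0,-15.0,1]
end [ 518.9 -106.8   36.   175.9]
```

>>> carry_out(
  series=[-0.95,-0.95,0.4,0,0,1,1,-1.9,-1.9,0.85,0,0,1.5,1,-2.8,-2.8,1.25,0,0,2.5,1,-3.75,-3.75,1.65,0,0,3,1,-4.7,-4.7,2.1,0,0,4,1],
)

```text
t: 6.0
eef_pos: [0.4491, 0.0235, 0.1294]
tool_rot: [180.0, 0.0, 141.2]
wrist_force: [1.3, 0.7, 0.3]
finger_gap: -0.001
finger_force: 0.0
```

>>> carry_out(
  series=[-1,-0.85,0.4,0,0,1,1,-2,-1.75,0.85,0,0,1.5,1,-2,-1.75,1.8,0,0,1.5,1,-2,-1.75,2.8,0,0,1.5,1,-2,-1.75,3.8,0,0,1.5,1],
)

```text
t: 6.42
eef_pos: [0.4606, -0.0413, 0.0338]
tool_rot: [-180.0, 0.0, 139.6]
wrist_force: [-0.4, 0.4, -0.6]
finger_gap: -0.002
finger_force: 0.0
```

>>> carry_out(
  series=[-0.2,0,0,0,0,0,1,-0.4,0,0,0,0,0,1,-0.6,0,0,0,0,0,1,-0.82,-0.12,0,0,0,-3,1,-1.05,-0.24,0,0,0,-6,1],
)

```text
t: 6.83
eef_pos: [0.4783, -0.0616, 0.0367]
tool_rot: [180.0, 0.1, 146.0]
wrist_force: [-1.4, 2.1, -0.6]
finger_gap: -0.003
finger_force: 0.9
```

>>> carry_out(
  series=[-0.22,-0.13,0,0,0,-3,1,-0.45,-0.24,0,0,0,-6,1,-0.7,-0.33,0,0,0,-9,1,-0.92,-0.42,0,0,0,-12,1,-1.15,-0.5,0,0,0,-15,1],
)

```text
t: 7.25
eef_pos: [0.4951, -0.0884, 0.0368]
tool_rot: [-180.0, 0.1, 161.0]
wrist_force: [-2.1, 1.4, -0.7]
finger_gap: 0.0
finger_force: 1.0
```

```bash
python3 - <<'E'
from h import *
print(cur(),w2f(cur()[:2]))
for c in('scene',):
    p,d=look(c,c+'3');r=block(c,d);print(c,r,w2f(r[0][0]))
block2()
E
```

```text
[495.12240478 -88.36271738  36.81141274 160.96632929] [-184.83946089  -75.48145835]
scene ((array([572.4, -53. ]), array([151.9, 109.7]), 69.65), 1372) [-106.28960666  -43.0427638 ]
scene 996 size [144.4  98. ] F [-103.1  -47.8] thF 68.8
```

>>> carry_out(
  series=[-0.22,-0.13,0,0,0,-3,1,-0.45,-0.24,0,0,0,-6,1,-0.7,-0.33,0,0,0,-9,1,-0.92,-0.42,0,0,0,-12,1,-1.15,-0.5,0,0,0,-15,1],
)

```text
t: 7.77
eef_pos: [0.5175, -0.109, 0.0365]
tool_rot: [-180.0, 0.0, 175.9]
wrist_force: [-4.6, 1.1, 3.1]
finger_gap: 0.001
finger_force: 2.2
```

>>> carry_out(
  series=[0.3,0,0,0,0,0,1,0.5,0,-1.2,0,0,0,1,0.7,0.9,-2.5,0,0,0,1,0.8,2.2,-3.5,0,0,0,1,0.8,3.6,-4,0,0,0,1],
)

```text
t: 8.18
eef_pos: [0.5045, -0.0175, 0.1397]
tool_rot: [-179.9, 0.3, 175.5]
wrist_force: [1.2, -0.4, 1.1]
finger_gap: 0.0
finger_force: 0.0
```

>>> carry_out(
  series=[0.2,1.4,-0.2,0,0,0,1,0.4,2.8,-0.4,0,0,0,1,0.6,4.2,-0.6,0,0,0,1,0.8,5.6,-0.8,0,0,0,1,0.8,7,-1,0,0,0,1],
)

```text
t: 8.6
eef_pos: [0.4955, 0.1604, 0.1616]
tool_rot: [180.0, 0.1, 175.7]
wrist_force: [-0.1, -2.0, 0.2]
finger_gap: -0.002
finger_force: 0.0
```

```bash
python3 - <<'E'
from h import *
print(cur())
for c in('scene','top'):
    p,d=look(c,c+'4');r=block(c,d);print(c,r,w2f(r[0][0]))
E
```

```text
[495.4786649  160.40171784 161.56361585 175.65263126]
scene ((array([585.8, -57.2]), array([152.5, 103.1]), 86.26), 1371) [-93.05660603 -47.74251851]
top ((array([585.1, -53.6]), array([150. , 100.5]), 85.3), 2196) [-93.62105647 -44.11879174]
```

```bash
python3 - <<'E'
from h import *
print(cur())
b=(-93.6,-45,83.2)
p=body(b,-60,77)
plan([(*p,110,b[2]+90,0),(*p,36,b[2]+90,3),(*body(b,-60,62.5),36,b[2]+90,4)]+arc(b,-60,62.5,45,[1.3,2.6,3.9,5.2,6.3]))
E
```

```text
[496.18386177 162.73076179 162.01248587 175.93196387]
[-0.13,-1.35,0.26,0,0,0.0,1,-0.27,-2.7,0.52,0,0,0.0,1,-0.4,-4.04,0.78,0,0,0.0,1,-0.53,-5.39,1.04,0,0,0.5,1,-0.66,-6.74,1.3,0,0,0.5,1]
[-0.15,-1.35,0.26,0,0,0.0,1,-0.29,-2.69,0.52,0,0,0.0,1,-0.44,-4.04,0.78,0,0,0.0,1,-0.44,-4.04,1.77,0,0,0.0,1,-0.44,-4.04,2.75,0,0,0.0,1]
[0.0,0.0,0.99,0,0,0.0,1,-0.14,0.0,0.99,0,0,0.0,1,-0.29,0.0,0.99,0,0,0.0,1,-0.43,0.0,0.99,0,0,0.0,1,-0.58,0.0,0.99,0,0,0.0,1]
[-0.09,-0.06,0.0,0,0,-1.0,1,-0.19,-0.11,0.0,0,0,-2.5,1,-0.29,-0.16,0.0,0,0,-4.0,1,-0.39,-0.21,0.0,0,0,-5.0,1,-0.47,-0.25,0.0,0,0,-6.0,1]
end [ 529.3 -116.4   36.   181.4]
```

>>> carry_out(
  series=[-0.15,-1.35,0.25,0,0,0,1,-0.25,-2.7,0.5,0,0,0,1,-0.4,-4.05,0.8,0,0,0,1,-0.55,-5.4,1.05,0,0,0,1,-0.65,-6.75,1.3,0,0,0.5,1],
)

```text
t: 9.12
eef_pos: [0.5, -0.0128, 0.128]
tool_rot: [-180.0, 0.1, 175.2]
wrist_force: [0.1, -0.4, -0.0]
finger_gap: -0.002
finger_force: 0.0
```

>>> carry_out(
  series=[-0.15,-1.35,0.25,0,0,0,1,-0.3,-2.7,0.5,0,0,0,1,-0.45,-4.05,0.8,0,0,0,1,-0.45,-4.05,1.75,0,0,0,1,-0.45,-4.05,2.75,0,0,0,1],
)

```text
t: 9.53
eef_pos: [0.5041, -0.1158, 0.06]
tool_rot: [-179.9, 0.2, 175.0]
wrist_force: [-0.5, 0.8, 0.3]
finger_gap: -0.002
finger_force: 0.0
```

>>> carry_out(
  series=[0,0,1,0,0,0,1,-0.14,0,1,0,0,0,1,-0.28,0,1,0,0,0,1,-0.42,0,1,0,0,0,1,-0.56,0,1,0,0,0,1],
)

```text
t: 9.95
eef_pos: [0.5189, -0.1146, 0.0361]
tool_rot: [-179.9, 0.2, 175.3]
wrist_force: [-4.9, -2.2, 3.0]
finger_gap: -0.001
finger_force: 2.4
```

>>> carry_out(
  series=[-0.1,-0.06,0,0,0,-1,1,-0.2,-0.12,0,0,0,-2.5,1,-0.3,-0.16,0,0,0,-4,1,-0.4,-0.2,0,0,0,-5,1,-0.48,-0.25,0,0,0,-6,1],
)

```text
t: 10.37
eef_pos: [0.5293, -0.1213, 0.0349]
tool_rot: [-180.0, 0.0, -178.6]
wrist_force: [-4.2, 0.9, 3.5]
finger_gap: -0.002
finger_force: 2.1
```

```bash
python3 - <<'E'
from h import *
for c in('scene','top'):
    p,d=look(c,c+'5');r=block(c,d);print(c,r,w2f(r[0][0]))
s=sense();print(cur(),w2f(cur()[:2]),s['wrist_force'])
E
```

```text
scene ((array([588.6, -58. ]), array([107.4, 154.6]), 0.49), 1395) [-90.28858975 -48.6469995 ]
top ((array([590.5, -53.3]), array([101.2, 149.6]), 1.69), 1905) [-88.21360315 -44.0215881 ]
[ 529.60319533 -121.44021167   34.56373757 -178.60618089] [-151.62387136 -109.82924078] [-1.12369268  0.48556651 -0.488537  ]
```

>>> carry_out(
  series=[0.25,0,0,0,0,0,1,0.5,0,0,0,0,0,1,0.5,0,-1.2,0,0,0,1,0.5,-0.8,-2.4,0,0,0,1,0.5,-1.6,-2.8,0,0,0,1],
)

```text
t: 10.88
eef_pos: [0.5182, -0.1619, 0.108]
tool_rot: [-179.9, 0.2, -178.6]
wrist_force: [1.2, -1.6, 1.5]
finger_gap: 0.0
finger_force: 0.0
```

```bash
python3 - <<'E'
from h import *
for c in('scene','top','top'):
    p,d=look(c,c+'6');r=block(c,d);print(c,r,w2f(r[0][0]))
# fence angle again, via line fit to front top edge
W=cloud('top',d);m=(W[...,2]>.05)&(W[...,2]<.062)&(W[...,0]>.66)&(W[...,0]<.71)&(abs(W[...,1])<.2)
print(rect(W[m]))
p=cv2.imread('pics/top6.png');cv2.imwrite('pics/crop6.png',cv2.resize(p[80:250,220:470],None,fx=3,fy=3))
s=sense();print(cur(),w2f(cur()[:2]))
E
```

```text
scene ((array([591.8, -56.8]), array([102.8, 154.2]), 2.25), 1385) [-87.04582351 -47.56789473]
top ((array([590.3, -53.9]), array([101. , 150.3]), 1.4), 2185) [-88.43597182 -44.61366257]
top ((array([590.3, -54. ]), array([101. , 150.5]), 1.34), 2185) [-88.4397234  -44.71359217]
(array([680.2,  -3.9]), array([  7.6, 391.1]), 2.18)
[ 517.54010647 -162.64958068  104.97344125 -178.76996862] [-165.22446958 -150.55704375]
```

View pics/crop6.png

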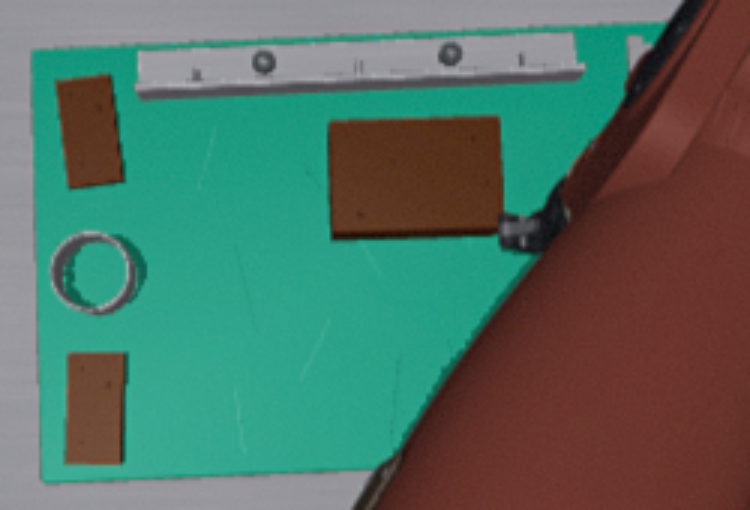

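The crop shows the block with its long side facing the fence, spanning (330..500, 118..238), nearly square at 0.7° off with about 38 mm still to go. Next is a flat push through its middle, with the fingertip square to the fence.

```bash
python3 - <<'E'
from h import *
y=-45.5
plan([(-168,y-50,70,180,2),(-168,y,36,180,3),(-152,y,36,180,5),(-119,y,36,180,10)])
E
```

```text
[0.07,1.1,0.7,0,0,-0.5,1,0.15,2.2,1.4,0,0,-1.0,1,0.16,2.87,1.85,0,0,-1.0,1,0.17,3.53,2.31,0,0,-1.0,1,0.18,4.2,2.76,0,0,-1.0,1]
[-0.13,0.0,0.0,0,0,0.0,1,-0.26,0.0,0.0,0,0,0.0,1,-0.39,0.0,0.0,0,0,0.0,1,-0.51,0.0,0.0,0,0,0.0,1,-0.64,0.0,0.0,0,0,0.0,1]
[-0.13,0.0,0.0,0,0,0.0,1,-0.27,0.0,0.0,0,0,0.0,1,-0.4,0.0,0.0,0,0,0.0,1,-0.53,0.0,0.0,0,0,0.0,1,-0.66,0.0,0.0,0,0,0.0,1]
[-0.13,0.0,0.0,0,0,0.0,1,-0.27,0.0,0.0,0,0,0.0,1,-0.4,0.0,0.0,0,0,0.0,1,-0.53,0.0,0.0,0,0,0.0,1,-0.66,0.0,0.0,0,0,0.0,1]
end [ 559.8  -55.9   36.  -177.8]
```

>>> carry_out(
  series=[0.1,1.1,0.7,0,0,-0.5,1,0.15,2.2,1.4,0,0,-1,1,0.15,2.85,1.85,0,0,-1,1,0.15,3.5,2.3,0,0,-1,1,0.15,4.2,2.75,0,0,-1,1],
)

```text
t: 11.45
eef_pos: [0.5095, -0.0546, 0.0331]
tool_rot: [179.9, -0.1, -177.6]
wrist_force: [0.8, 0.1, 0.5]
finger_gap: 0.001
finger_force: 0.0
```

>>> carry_out(
  series=[-0.15,0,0,0,0,0,1,-0.25,0,0,0,0,0,1,-0.4,0,0,0,0,0,1,-0.5,0,0,0,0,0,1,-0.65,0,0,0,0,0,1],
)

```text
t: 11.87
eef_pos: [0.5279, -0.0565, 0.0355]
tool_rot: [-180.0, 0.0, -177.7]
wrist_force: [0.6, -0.4, 0.5]
finger_gap: -0.002
finger_force: 0.0
```

>>> carry_out(
  series=[-0.15,0,0,0,0,0,1,-0.25,0,0,0,0,0,1,-0.4,0,0,0,0,0,1,-0.5,0,0,0,0,0,1,-0.65,0,0,0,0,0,1],
)

```text
t: 12.28
eef_pos: [0.5426, -0.0558, 0.0354]
tool_rot: [-180.0, -0.2, -177.7]
wrist_force: [-8.7, -0.8, 6.6]
finger_gap: -0.007
finger_force: 4.4
```

```bash
python3 - <<'E'
from h import *
for c in('scene','top'):
    p,d=look(c,c+'7');r=block(c,d);print(c,r,w2f(r[0][0]))
s=sense();print(cur(),w2f(cur()[:2]),s['wrist_force'])
E
```

```text
scene ((array([603.5, -55.8]), array([105.3, 152.9]), 1.9), 1396) [-75.31654412 -47.00753324]
top ((array([603.2,   0.8]), array([44.3, 98.5]), 88.89), 482) [-73.49294017   9.5638771 ]
[ 543.45202765  -55.82262703   35.25031568 -177.71451631] [-135.32309371  -44.77739823] [-3.58197454  0.11346677  3.07965106]
```

>>> carry_out(
  series=[-0.15,0,0,0,0,0,1,-0.25,0,0,0,0,0,1,-0.4,0,0,0,0,0,1,-0.5,0,0,0,0,0,1,-0.6,0,0,0,0,0,1],
)

```text
t: 12.8
eef_pos: [0.5578, -0.0551, 0.0352]
tool_rot: [-180.0, -0.1, -177.7]
wrist_force: [-8.9, -0.1, 6.0]
finger_gap: -0.002
finger_force: 4.2
```

>>> carry_out(
  series=[0.3,0,0,0,0,0,1,0.6,0,0,0,0,0,1,0.9,-1.4,0,0,0,0,1,0.9,-2.8,0,0,0,0,1,0.9,-4.2,0,0,0,0,1],
)

```text
t: 13.22
eef_pos: [0.5397, -0.1613, 0.0353]
tool_rot: [-180.0, 0.0, -177.6]
wrist_force: [0.3, -0.8, -0.2]
finger_gap: 0.001
finger_force: 0.0
```

```bash
python3 - <<'E'
from h import *
for c in('scene','top','top'):
    p,d=look(c,c+'8');r=block(c,d);print(c,r,w2f(r[0][0]))
s=sense();print(cur(),w2f(cur()[:2]),s['wrist_force'])
E
```

```text
scene ((array([620.9, -54.2]), array([101.6, 153.4]), 2.25), 1403) [-57.86876786 -46.06143404]
top ((array([620.1, -51.9]), array([101. , 150.3]), 1.88), 2172) [-58.58191841 -43.73304054]
top ((array([619.9, -51.9]), array([100.4, 150.1]), 1.93), 2179) [-58.78177762 -43.72553739]
[ 539.91809127 -162.72997006   35.28805756 -177.86794283] [-142.86525395 -151.47690395] [-0.60688413  1.16580467  0.17205221]
```

The block is now within 0.3° of square, 8–9 mm from the fence. I'll finish slowly and watch the force.

```bash
python3 - <<'E'
from h import *
y=-44
plan([(-138,y,36,180,5),(-122,y,36,180,5),(-114,y,36,180,5)])
E
```

```text
[-0.04,0.86,-0.01,0,0,0.0,1,-0.08,1.72,-0.01,0,0,0.0,1,-0.12,2.58,-0.02,0,0,0.0,1,-0.15,3.44,-0.02,0,0,0.0,1,-0.19,4.3,-0.03,0,0,0.0,1]
[-0.13,0.0,0.0,0,0,0.0,1,-0.26,0.0,0.0,0,0,0.0,1,-0.39,0.0,0.0,0,0,0.0,1,-0.52,0.0,0.0,0,0,0.0,1,-0.64,0.0,0.0,0,0,0.0,1]
[-0.07,0.0,0.0,0,0,0.0,1,-0.13,0.0,0.0,0,0,0.0,1,-0.2,0.0,0.0,0,0,0.0,1,-0.26,0.0,0.0,0,0,0.0,1,-0.32,0.0,0.0,0,0,0.0,1]
end [ 564.6  -54.2   36.  -177.9]
```

>>> carry_out(
  series=[-0.05,0.85,0,0,0,0,1,-0.1,1.7,0,0,0,0,1,-0.1,2.6,0,0,0,0,1,-0.15,3.45,0,0,0,0,1,-0.2,4.3,0,0,0,0,1],
)

```text
t: 13.78
eef_pos: [0.5402, -0.0508, 0.035]
tool_rot: [180.0, -0.0, -177.6]
wrist_force: [-0.1, 0.0, 0.5]
finger_gap: -0.0
finger_force: 0.0
```

>>> carry_out(
  series=[-0.15,0,0,0,0,0,1,-0.25,0,0,0,0,0,1,-0.4,0,0,0,0,0,1,-0.5,0,0,0,0,0,1,-0.65,0,0,0,0,0,1],
)

```text
t: 14.2
eef_pos: [0.5573, -0.0527, 0.035]
tool_rot: [180.0, 0.0, -177.7]
wrist_force: [-0.5, -0.8, -0.2]
finger_gap: 0.002
finger_force: 0.0
```

>>> carry_out(
  series=[-0.06,0,0,0,0,0,1,-0.12,0,0,0,0,0,1,-0.18,0,0,0,0,0,1,-0.24,0,0,0,0,0,1,-0.3,0,0,0,0,0,1],
)

```text
t: 14.62
eef_pos: [0.5634, -0.0523, 0.035]
tool_rot: [180.0, -0.2, -177.7]
wrist_force: [-9.1, -0.3, 6.6]
finger_gap: 0.001
finger_force: 4.5
```

>>> carry_out(
  series=[-0.02,0,0,0,0,0,1,-0.04,0,0,0,0,0,1,-0.06,0,0,0,0,0,1,-0.08,0,0,0,0,0,1,-0.1,0,0,0,0,0,1],
)

```text
t: 15.03
eef_pos: [0.5659, -0.0522, 0.035]
tool_rot: [180.0, -0.2, -177.7]
wrist_force: [-8.7, -0.4, 6.7]
finger_gap: -0.001
finger_force: 4.5
```

>>> carry_out(
  series=[-0.02,0,0,0,0,0,1,-0.04,0,0,0,0,0,1,-0.06,0,0,0,0,0,1],
)

```text
t: 15.28
eef_pos: [0.5664, -0.0522, 0.035]
tool_rot: [-180.0, -0.3, -177.7]
wrist_force: [-17.3, -1.9, 12.4]
finger_gap: 0.002
finger_force: 8.5
```

>>> carry_out(
  series=[-0.02,0,0,0,0,0,1,-0.04,0,0,0,0,0,1],
)

```text
t: 15.45
eef_pos: [0.5664, -0.0522, 0.035]
tool_rot: [-180.0, -0.4, -177.7]
wrist_force: [-23.3, -2.0, 17.3]
finger_gap: 0.001
finger_force: 11.7
```

Contact: the force rose from 9 to 23 N while the tip stopped advancing. I'll back off and check.

>>> carry_out(
  series=[0.2,0,0,0,0,0,1,0.5,0,0,0,0,0,1,0.9,0,0,0,0,0,1,0.9,-1.2,-0.8,0,0,0,1,0.9,-2.5,-1.8,0,0,0,1],
)

```text
t: 15.87
eef_pos: [0.5473, -0.1137, 0.0781]
tool_rot: [179.8, -0.2, -177.5]
wrist_force: [1.4, -0.1, 0.1]
finger_gap: -0.004
finger_force: 0.0
```

>>> carry_out(
  series=[0.5,-1,-1,0,0,0,1,1,-2,-2,0,0,0,1,1.5,-3,-3,0,0,0,1,1.5,-3,-3,0,0,0,1],
)

```text
t: 16.2
eef_pos: [0.5157, -0.1968, 0.1605]
tool_rot: [-179.7, 0.3, -177.9]
wrist_force: [1.4, -0.2, 0.8]
finger_gap: -0.002
finger_force: 0.0
```

```bash
python3 - <<'E'
from h import *
for c in('scene','top','top'):
    p,d=look(c,c+'9');W=cloud(c,d)
    m=(W[...,2]>.064)&(W[...,2]<.078)&(W[...,0]>.37)&(W[...,0]<.70)&(abs(W[...,1])<.16)
    n,l,st,_=cv2.connectedComponentsWithStats(m.astype(np.uint8));r=rect(W[l==1+np.argmax(st[1:,4])]);print(c,r,w2f(r[0]))
p=cv2.imread('pics/top9.png');cv2.imwrite('pics/crop9.png',cv2.resize(p[80:250,220:470],None,fx=3,fy=3))
print(sense()['wrist_force'],cur())
E
```

```text
scene (array([629.1, -54.3]), array([101.7, 152.8]), 1.89) [-49.67829195 -46.46899298]
top (array([628.6, -51.4]), array([101., 150.]), 1.73) [-50.06914423 -43.55227659]
top (array([628.2, -51.4]), array([100.9, 149.8]), 1.78) [-50.46886264 -43.53727028]
[-0.13100866  1.15281407 -0.84454096] [ 515.13451889 -191.71888743  154.82584358 -177.73002535]
```

View pics/crop9.png

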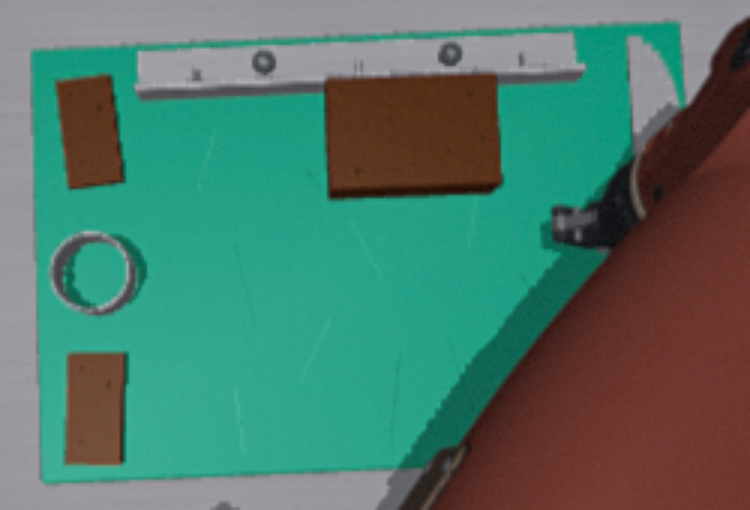

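The block (325–500, 75–195 in the crop) lies against the fence, with the slices and ring undisturbed. Top-camera yaw is 1.75°, against 2.15° for the fence, so its right end could be up to 1 mm off. I'll press there gently to make sure.

```bash
python3 - <<'E'
from h import *
print(cur())
plan([(-140,-130,80,180,3),(-132,-92,36,180,2),(-115,-92,36,180,5)])
E
```

```text
[ 515.13451889 -191.71888743  154.82584358 -177.73002535]
[-0.38,0.66,1.0,0,0,0.0,1,-0.77,1.32,2.0,0,0,0.0,1,-1.15,1.98,2.99,0,0,0.0,1,-1.31,2.74,3.87,0,0,0.0,1,-1.48,3.5,4.75,0,0,0.0,1]
[-0.13,0.0,0.0,0,0,0.0,1,-0.27,0.0,0.0,0,0,0.0,1,-0.4,0.0,0.0,0,0,0.0,1,-0.54,0.0,0.0,0,0,0.0,1,-0.68,0.0,0.0,0,0,0.0,1]
end [ 565.6 -102.1   36.1 -177.7]
```

>>> carry_out(
  series=[-0.4,0.65,1,0,0,0,1,-0.8,1.3,2,0,0,0,1,-1.15,2,3,0,0,0,1,-1.3,2.75,3.9,0,0,0,1,-1.45,3.5,4.75,0,0,0,1],
)

```text
t: 16.77
eef_pos: [0.5469, -0.0999, 0.0332]
tool_rot: [179.9, -0.1, -177.6]
wrist_force: [0.4, -0.2, -0.6]
finger_gap: -0.002
finger_force: 0.0
```

>>> carry_out(
  series=[-0.15,0,0,0,0,0,1,-0.3,0,0,0,0,0,1,-0.45,0,0,0,0,0,1,-0.55,0,0,0,0,0,1,-0.7,0,0,0,0,0,1],
)

```text
t: 17.18
eef_pos: [0.5664, -0.1026, 0.0373]
tool_rot: [-180.0, 0.1, -177.7]
wrist_force: [-0.1, -0.0, 0.0]
finger_gap: -0.001
finger_force: 0.0
```

>>> carry_out(
  series=[-0.02,0,0,0,0,0,1,-0.04,0,0,0,0,0,1,-0.06,0,0,0,0,0,1,-0.08,0,0,0,0,0,1,-0.1,0,0,0,0,0,1],
)

```text
t: 17.6
eef_pos: [0.5679, -0.1019, 0.0364]
tool_rot: [180.0, 0.0, -177.7]
wrist_force: [-0.2, -0.6, 0.7]
finger_gap: -0.004
finger_force: 0.0
```

>>> carry_out(
  series=[-0.02,0,0,0,0,0,1,-0.04,0,0,0,0,0,1,-0.06,0,0,0,0,0,1],
)

```text
t: 17.85
eef_pos: [0.5685, -0.1019, 0.0363]
tool_rot: [-180.0, -0.1, -177.7]
wrist_force: [-6.7, -2.1, 4.4]
finger_gap: 0.001
finger_force: 3.4
```

>>> carry_out(
  series=[-0.02,0,0,0,0,0,1,-0.04,0,0,0,0,0,1],
)

```text
t: 18.02
eef_pos: [0.569, -0.102, 0.0363]
tool_rot: [-180.0, -0.2, -177.7]
wrist_force: [-12.3, -3.1, 8.0]
finger_gap: -0.003
finger_force: 6.3
```

>>> carry_out(
  series=[-0.03,0,0,0,0,0,1,-0.05,0,0,0,0,0,1],
)

```text
t: 18.18
eef_pos: [0.5689, -0.102, 0.0363]
tool_rot: [-179.9, -0.3, -177.7]
wrist_force: [-19.8, -3.1, 13.8]
finger_gap: 0.004
finger_force: 10.3
```

>>> carry_out(
  series=[-0.02,0,0,0,0,0,1,-0.03,0,0,0,0,0,1],
)

```text
t: 18.35
eef_pos: [0.5689, -0.102, 0.0363]
tool_rot: [-179.9, -0.4, -177.7]
wrist_force: [-23.9, -3.2, 16.9]
finger_gap: -0.003
finger_force: 12.1
```

>>> carry_out(
  series=[0.2,0,0,0,0,0,1,0.5,0,0,0,0,0,1,0.9,0,0,0,0,0,1,1.2,0,-1.2,0,0,0,1,1.4,-1,-2.4,0,0,0,1],
)

```text
t: 18.77
eef_pos: [0.5359, -0.1242, 0.0948]
tool_rot: [179.8, -0.2, -177.5]
wrist_force: [1.1, -0.2, 2.2]
finger_gap: 0.003
finger_force: 0.0
```

>>> carry_out(
  series=[0.5,-1,-1,0,0,0,1,1,-2,-2,0,0,0,1,1.5,-2.5,-3,0,0,0,1,1.5,-2.5,-3,0,0,0,1,1.5,-2.5,-3,0,0,0,1],
)

```text
t: 19.18
eef_pos: [0.5039, -0.1932, 0.173]
tool_rot: [-179.9, 0.2, -177.8]
wrist_force: [0.1, -0.2, -0.7]
finger_gap: -0.003
finger_force: 0.0
```

```bash
python3 - <<'E'
from h import *
for c in('scene','top','top'):
    p,d=look(c,c+'10');W=cloud(c,d)
    m=(W[...,2]>.064)&(W[...,2]<.078)&(W[...,0]>.37)&(W[...,0]<.70)&(abs(W[...,1])<.16)
    n,l,st,_=cv2.connectedComponentsWithStats(m.astype(np.uint8));q=W[l==1+np.argmax(st[1:,4])];r=rect(q);print(c,r,w2f(r[0]),np.median(q[:,2]))
print(sense()['wrist_force'],cur())
E
```

```text
scene (array([630.1, -54.1]), array([101.1, 153.1]), 2.23) [-48.67149276 -46.30664955] 0.06843885451079146
top (array([629. , -51.4]), array([101.1, 150.2]), 2.11) [-49.66942581 -43.5672829 ] 0.07041875692791205
top (array([629.1, -51.4]), array([100.9, 150.3]), 2.21) [-49.56949621 -43.57103448] 0.07031005959729097
[-0.65856811  0.41987556 -0.28348229] [ 503.25946441 -191.13050116  170.10796241 -177.63050989]
```

View pics/scene10.png

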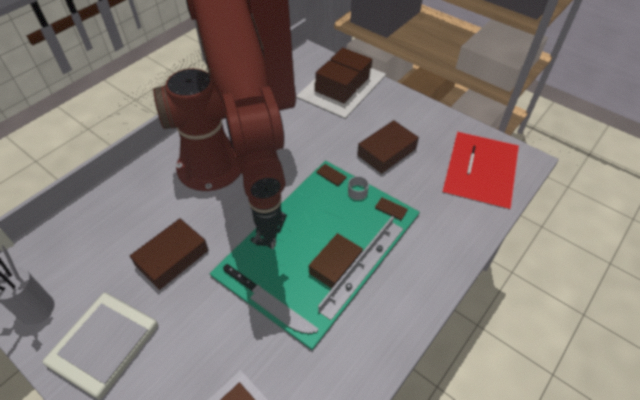

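The scene view shows the block at (337,260) flat against the fence. Its yaw is 2.1–2.2°, matching the fence, at x = -49.6 mm in the fence frame. The slices, ring and knife are where they were, and the arm is clear.

```bash
python3 -c "
from workcell import *
print(job_done())"
```

```text
the job is handed in; nothing more can be done
None
```

I turned the chocolate block square and pushed it until one long side lay flat against the fence, within the fence's length; the slices, ring and knife were not moved, and the job is handed in.

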